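# Free a cast panel from its mould and lean it to dry

### The arm

A 6-joint arm with a two-finger parallel gripper is mounted at the origin on the work surface. World frame = base frame: x ahead of the robot, y to its left, z up, the work surface at z = 0. Lengths are in m, angles in rad, forces in N, time in s.
With the tool pointing down it reaches from about 0.25 to 0.725 m from the base axis. Payload 4 kg.
Tool frame: the origin (TCP) lies at the very end of the fingers, on their centre line; the grasp point (between the pads) lies 19 mm behind it; z points along the fingers, y is the line along which they close (so a half turn about z gives the same grasp; the last joint's range is limited). The gripper opens to 85 mm and grips with 20 to 120 N. Pads are 22 mm wide; open, the fingers measure 114 mm over their backs; the gripper's body (76 mm by 85 mm) begins 54 mm behind the grasp point. The pads swing forward as they close: fully open they stand 13 mm farther back than shut.
Start: joints at [0, 0.241, 0.005, 1.335, 0, 1.571], TCP at [0.5, -0, 0.231] pointing down, gripper open.
Joint ranges: [-2.72, 2.72], [-1.05, 1.87], [-1.09, 1.28], [-1.99, 2.15], [-1.42, 1.44], [-3.14, 3.14]. Speed limits (rad/s): [2.79, 2.79, 3.14, 3.14, 3.14, 3.14].

### API

Orientations are given as a unit quaternion [x, y, z, w].
In Python, from workcell import monitor, viewer, job gives the robot as it stands.
- The arm moves only by the tool arm_command, never from a script. Its argument "increments" is a list of rows, each an object of numbers: "dx", "dy", "dz": the shift along the tool's x, y, z in cm; "wx", "wy", "wz": the turn, a rotation vector about the tool's x, y, z in rad; "grip": the finger opening in cm, from 0 to 8.54. In form: [{"dx": .., "dy": .., "dz": .., "wx": .., "wy": .., "wz": .., "grip": ..}, ...]. A call has 1 to 10 rows; each row is the pose to reach, as a shift and turn from the pose commanded when the call began, along the tool's axes at that moment; what a row does not reach only later rows make up. A row lasts 1/10 s, in which the tool goes at most 50 mm and 8.59 degrees, less where a joint would pass 70% of its speed; a pose out of reach is approached as far as the arm can. A call with a gripper value outside its range is refused whole. The fingers move at their own pace and stop on an object; the grip force is fixed at half the most. Time passes only in rows, so rows that repeat a pose let the fingers close. It gives the time, the measured TCP pose, the force, the opening and the grip force at its end, in the units of the state.
- monitor.get_obs(): the state, without advancing time (a new reading comes with each control period).
- viewer.camera(name): name is "scene" or "side" or "wrist"; returns (picture, depth): 480x640x3 uint8, red, green, blue; 480x640 float32, m along the optical axis (not along the pixel's ray), 0 where there is no reading.
- viewer.get_calibration(name): a dict with "fovy" (degrees; the focal length in pixels is half the picture's height over the tangent of half this angle, whatever the lens; pixels are square), "cx", "cy" (the principal point, pixels), "view" (4x4, takes a point from world to camera coordinates). Camera axes: x right, y up, looking along -z (the intrinsics and any distortion apply to the point x, -y, -z); pixel columns grow to the right and rows downward; lengths in m; the calibration is good to about 2 mm. A picture is of the moment at which its call begins: read the wrist's pose just before it. get_calibration takes no time and is no camera call; for the wrist camera it gives the pose at the moment of the call.
- job.job_done(): hands the job in; it is judged then, once.
The state is a dict: "clock": time; "joint_pos": joint angles; "joint_vel": joint speeds; "tau": joint torques, N m; "eef_pos": TCP position; "tool_rot": TCP orientation; "ft_force": force on the tool from outside, world axes, zero at the start; "ft_torque": the same for the moment, N m; "grip_width": finger opening in m; "grasp_force": force on a finger pad.
Only numpy, scipy, OpenCV 4.12 (cv2) and the standard library are available. Lean on these libraries where they do the work, as an engineer would, in place of code of your own. Each camera call takes 0.05 s, during which the arm holds its last target. There are 200 camera calls.

### The job

The white cast panel is still in its aluminium mould, its tongue tucked under the dark bar: work it out without forcing it (tip the free end up just clear of the low end wall, then draw the tongue out from under the bar) and lean it on the orange drying stand, tongue down in the channel behind the front lip, decorated face outward, resting squarely back against the middle upright. The casting is still brittle, so never force it against the bar or press it hard on the stand, and leave everything else on the desk where it is.

Things in the scene. Friction and masses are not known exactly. Their poses are not given: they have to be found in the camera images.
- panel: white cast panel, brown leaf pattern on its upper face, about 0.22 kg, loose in the mould. Body 110 long (x) x 56 wide (y) x 16 thick (z); from the bottom of its -x end sticks a tongue 40 long, 40 wide, 7 thick, flush with the underside. Origin: centre of the underside of the 110 x 56 body; z out of the decorated face, x away from the tongue.
- panel_foot (a point): middle of the underside edge at the tip of the panel's tongue: 95 mm from the panel's origin along its -x
- panel_head (a point): middle of the underside edge at the panel's other end: 55 mm from its origin along its +x
- mould: aluminium open mould fixed to the desk, 176 long (x) x 100 wide. Origin on the desk under the panel's origin; x from bar to low end wall (about away from the robot), z up. The panel lies parallel to it, about 2 mm play all round, on a floor 12 above the desk. Side walls 18 above the floor, but both sides are open for fingers, down to the desk, from x = +1 to +57; the base there is 44 wide.
- stand: orange drying stand fixed to the desk, 140 deep (x) x 120 wide (y). Origin on the desk, 65 behind its front face, on its middle line; x from the front lip to the upright (about away from the robot), z up. Lip at x = -62 to -50, top 20 above the desk. Behind the foot channel a step, x = -20 to +45, 18 above the desk. The leaning panel faces -x and up, sloping 42 to 56 degrees.
- bar: dark steel bar, part of the mould, origin at the centre of its underside (36 long in x, 60 wide) over the tongue, 10.5 above the cavity floor. 34 mm of the 7 thick tongue is under it, 2 mm before a wall, so the panel cannot rise level: until the tongue is drawn out it can tilt, free end up, 5.5 degrees at most. The bar is rigid and fixed.
- mould_wall (a point): middle of the top inner edge of the low end wall at the mould's +x end (x = +57; 10 thick, 100 wide, top 6 above the cavity floor). The panel tilted 2.5 degrees about its tongue tip just clears it.
- stand_channel (a point): middle of the floor of the foot channel, which runs across the stand behind the lip, 30 wide (x = -50 to -20 of the stand), floor 8 above the desk
- stand_top (a point): middle of the top front edge of the upright, on which the panel leans: x = +45 of the stand, 92 above the desk; the upright is 40 wide in y and 10 thick, with a low rib behind, so fingers pass on both sides
- mug: blue mug, 82 across, 95 tall; origin at the bottom; bystander
- mixing_cup: white plastic cup, 68 across, 85 tall; origin at the bottom; bystander
- tape_roll: yellow tape roll lying flat, 52 across, 19 high; origin at the bottom; bystander
- spatula: spatula lying flat, 200 long; bystander
- stapler: red and black stapler, 130 long, 47 high; origin at the bottom; bystander
- mouse: black and grey computer mouse, 105 x 62 x 32 high; origin at the bottom; bystander
- resin_jar: amber glass jar, 68 across, 85 tall; origin at the bottom; bystander
Not all that is in view belongs to the job. Leave any green or red look-alike of the panel alone. Of the things shaped like the mould, the aluminium one is meant.

How it is judged:
By the outcome, as a careful person would: the job done as asked, in the order asked, and still so for the second after the job is handed in, with the robot touching nothing.
It also fails if it takes over 48 s, if anything falls off the work surface, if the arm or the gripper's body presses on something with over 40 N, if the wrist force passes 120 N, or if a joint passes its speed limit or range.

## Working session

There is one attempt and no reset: what is moved stays moved. The work goes in short steps, Python scripts to look and compute and a tool call to move; the robot and the scene stay as the last step left them, time stands still between calls to the robot, and variables do not carry over. Pictures are saved under pics/ and viewed, at most 10 in all, crops included, and the job is handed in when it is done.

Besides the shell and the picture viewer there is one more tool, called after "Emit:" as name([rows], argument=value, ...), one row to a line, values as JSON. arm_command: Moves the arm, as the interface text tells. Its arguments: {"type":"object","properties":{"increments":{"type":"array","items":{"type":"object","properties":{"dx":{"type":"number"},"dy":{"type":"number"},"dz":{"type":"number"},"wx":{"type":"number"},"wy":{"type":"number"},"wz":{"type":"number"},"grip":{"type":"number"}}}}},"required":["increments"]}

```bash
ls; mkdir -p pics; python3 - <<'E'
from workcell import monitor, viewer, job
import cv2,numpy as np
print(monitor.get_obs())
for n in("scene","side"):
    p,d=viewer.camera(n); c=viewer.get_calibration(n); print(n,c)
    cv2.imwrite(f"pics/{n}0.png",p[:,:,::-1]); np.savez(f"{n}0.npz",p=p,d=d,**c)
E
```

```text
pics
{'clock': 0.0, 'joint_pos': array([-1.65779522e-05,  2.41417552e-01,  3.73322803e-03,  1.33522103e+00,
       -8.44827235e-06,  1.57078141e+00]), 'joint_vel': array([-0.00036267, -0.00175358,  0.00070936, -0.00012977, -0.00103484,
        0.00032545]), 'tau': array([ 5.50268451e-04, -3.72315860e+01,  2.52406776e+01,  1.67737965e-02,
        2.29149265e-05,  1.14679995e-05]), 'eef_pos': array([ 4.99363398e-01, -1.08424732e-05,  2.30414127e-01]), 'tool_rot': array([ 0.70710697,  0.7071058 , -0.00074863, -0.00074268]), 'ft_force': array([-0.93176148, -0.06124242,  0.42953401]), 'ft_torque': array([ 0.01772758, -0.00448877,  0.01936759]), 'grasp_force': 0.0, 'grip_width': 0.08550630453382244}
scene {'fovy': 53.45487813489862, 'cx': 321.32398075140685, 'cy': 244.5099797756196, 'view': array([[ 0.78222061,  0.62264123, -0.02118531, -0.4286244 ],
       [-0.37672913,  0.49981894,  0.77990781,  0.14824575],
       [ 0.49619157, -0.60207884,  0.62553577, -1.53717631],
       [ 0.        ,  0.        ,  0.        ,  1.        ]])}
side {'fovy': 52.2854915370521, 'cx': 327.005751862799, 'cy': 243.04100251686378, 'view': array([[ 0.94729721, -0.3202851 ,  0.00674186, -0.51030335],
       [ 0.15702018,  0.48255162,  0.86167778, -0.15248612],
       [-0.27923585, -0.81520635,  0.50741103, -1.05199092],
       [ 0.        ,  0.        ,  0.        ,  1.        ]])}
```

View pics/scene0.png

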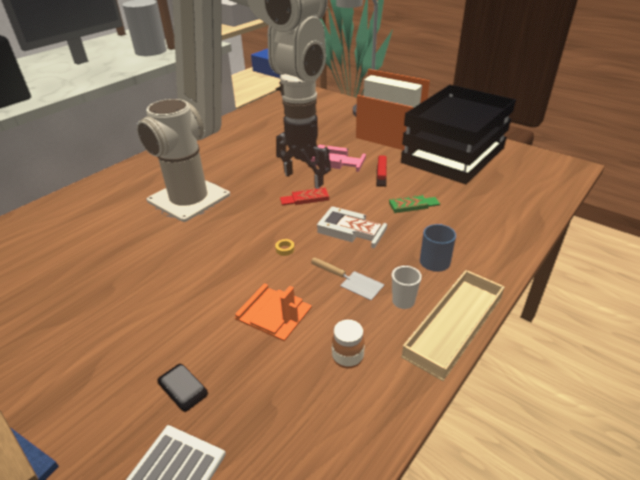

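View pics/side0.png

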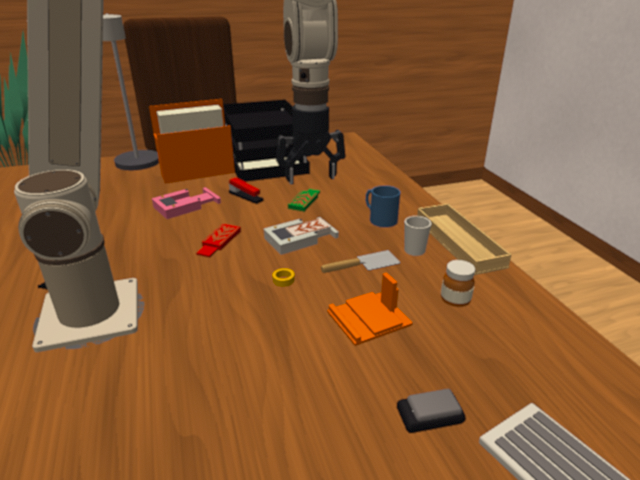

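The white panel in the aluminium mould is at scene (350,224) and side (300,233). Things it could be taken for, in the scene view: red panel (305,196), green panel (414,203), pink mould (340,158), wooden tray (455,322). The stand is at scene (275,308) and side (370,313).

```bash
cat > h.py <<'E'
import numpy as np,cv2
def cloud(p,d,c):
    f=240/np.tan(np.radians(float(c['fovy'])/2)); v,u=np.mgrid[:480,:640]
    P=np.stack([(u-c['cx'])/f*d,-(v-c['cy'])/f*d,-d],-1)
    V=np.asarray(c['view']); return (P-V[:3,3])@V[:3,:3]
def proj(X,c):
    f=240/np.tan(np.radians(float(c['fovy'])/2)); V=np.asarray(c['view'])
    q=np.asarray(X)@V[:3,:3].T+V[:3,3]; return np.stack([c['cx']+f*q[...,0]/-q[...,2],c['cy']-f*q[...,1]/-q[...,2]],-1)
E
python3 - <<'E'
from h import *
ims=[]
for n in("scene","side"):
    z=np.load(n+"0.npz"); W=cloud(z['p'],z['d'],z); p=z['p'];d=z['d']
    pts={'scene':dict(mould=(335,222),panel=(365,228),stand=(275,315),red=(305,196),green=(410,204),desk=(230,250)),'side':dict(mould=(285,235),panel=(310,229),stand=(365,318),red=(220,237),green=(305,199),desk=(200,350))}[n]
    for k,(u,v) in pts.items(): print(n,k,W[v,u].round(3))
    # top down 1mm, x 0.2..0.8 up, y .35..-.45 right
    m=(d>0)&(W[...,2]>-.03)&(W[...,2]<.13)
    q=W[m];c=p[m];o=np.argsort(q[:,2]);q=q[o];c=c[o]
    im=np.zeros((600,800,3),np.uint8)
    r=((.85-q[:,0])*1000).astype(int);s=((.4-q[:,1])*1000).astype(int)
    k=(r>=0)&(r<599)&(s>=0)&(s<799)
    for a in(0,1):
        for b in (0,1): im[r[k]+a,s[k]+b]=c[k]
    ims.append(im)
    print(np.ptp(W[m][:,0]))
o=np.hstack([cv2.resize(i,(400,300),interpolation=cv2.INTER_AREA) for i in ims])
a,b=[cv2.resize(np.load(n+"0.npz")['p'][y:y+75,x:x+100],(400,300),interpolation=cv2.INTER_CUBIC) for n,x,y in(("scene",300,190),("side",250,195))]
cv2.imwrite("pics/top.png",np.vstack([o,np.hstack([a,b])])[:,:,::-1])
E
```

```text
scene mould [0.483 0.146 0.032]
scene panel [0.567 0.175 0.031]
scene stand [ 0.582 -0.215  0.019]
scene red [0.313 0.214 0.019]
scene green [0.597 0.374 0.017]
scene desk [ 0.306 -0.102  0.004]
2.769226193112251
side mould [0.472 0.149 0.032]
side panel [0.546 0.165 0.029]
side stand [ 0.548 -0.22   0.019]
side red [0.31  0.215 0.019]
side green [0.592 0.368 0.02 ]
side desk [ 0.212 -0.189  0.001]
2.939549919075884
```

View pics/top.png

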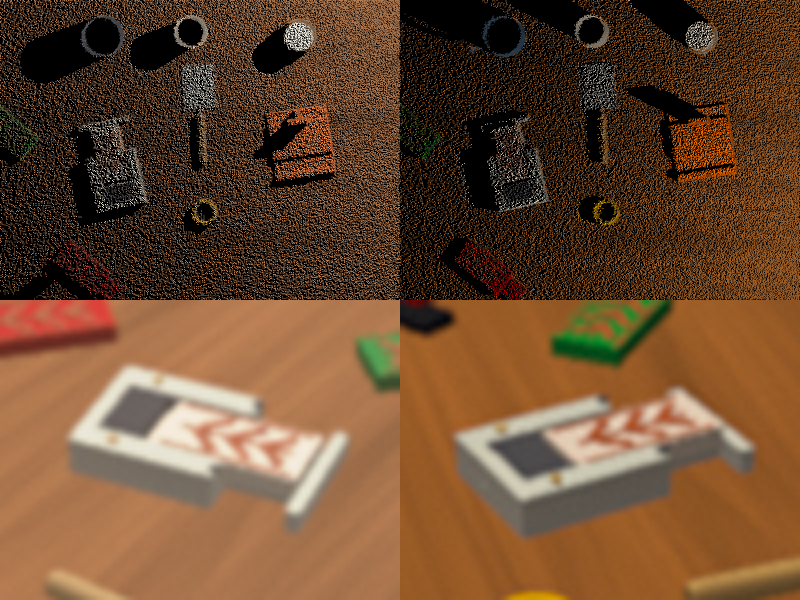

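The crops confirm the choice: a white panel with brown leaves in a silver mould, tongue under the dark bar. I'll move to look from above with the wrist camera.

Emit:
arm_command([
  {"dx":17,"dy":0,"dz":-5,"wz":-1.45,"grip":8.54},
  {"dx":17,"dy":0,"dz":-5,"wz":-1.45,"grip":8.54},
  {"dx":17,"dy":0,"dz":-5,"wz":-1.45,"grip":8.54},
  {"dx":17,"dy":0,"dz":-5,"wz":-1.45,"grip":8.54},
  {"dx":17,"dy":0,"dz":-5,"wz":-1.45,"grip":8.54},
  {"dx":17,"dy":0,"dz":-5,"wz":-1.45,"grip":8.54},
  {"dx":17,"dy":0,"dz":-5,"wz":-1.45,"grip":8.54},
  {"dx":17,"dy":0,"dz":-5,"wz":-1.45,"grip":8.54},
  {"dx":17,"dy":0,"dz":-5,"wz":-1.45,"grip":8.54},
  {"dx":17,"dy":0,"dz":-5,"wz":-1.45,"grip":8.54},
])

```text
validation failed for argument at $.in...
```

Emit:
arm_command([
  {"wz":-0.295,"grip":8.54},
  {"wz":-0.295,"grip":8.54},
  {"wz":-0.295,"grip":8.54},
  {"wz":-0.295,"grip":8.54},
])

```text
validation failed for argument at $.in...
```

```bash
python3 - <<'E'
from workcell import monitor, viewer
from h import *
from scipy.spatial.transform import Rotation as R
o=monitor.get_obs(); print(o['clock'],o['eef_pos'],o['joint_pos'],R.from_quat(o['tool_rot']).as_matrix().round(3))
c=viewer.get_calibration("wrist"); p,d=viewer.camera("wrist"); np.savez("w1.npz",p=p,d=d,**c)
V=np.asarray(c['view']); print("cam pos",-V[:3,:3].T@V[:3,3],"fwd",-V[2,:3],c['fovy'])
cv2.imwrite("pics/w1.png",p[:,:,::-1])
E
```

```text
0.1 [4.99409597e-01 6.22070392e-06 2.30488639e-01] [-1.23621384e-05  2.41332363e-01  3.81705857e-03  1.33521042e+00
  4.08384662e-05  1.57080920e+00] [[ 0.     1.    -0.002]
 [ 1.    -0.     0.   ]
 [ 0.    -0.002 -1.   ]]
cam pos [0.49801473 0.08313186 0.37389111] fwd [-0.0023675  -0.31885194 -0.94780158] 71.39038399074713
```

View pics/w1.png

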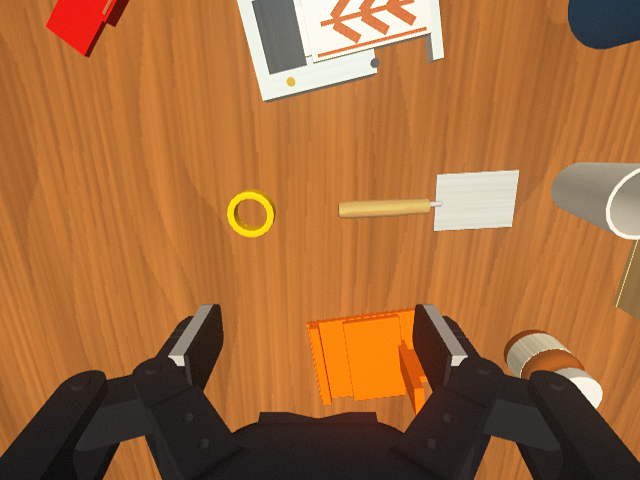

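The picture shows the stand from above, with its lip at about (322,360) and upright at (412,375), and the mould at the top edge (340,40). The move was refused, so I'll send all the keys in each row.

Emit:
arm_command([
  {"dx":17,"dy":0,"dz":-5,"wx":0,"wy":0,"wz":-1.45,"grip":8.5},
  {"dx":17,"dy":0,"dz":-5,"wx":0,"wy":0,"wz":-1.45,"grip":8.5},
  {"dx":17,"dy":0,"dz":-5,"wx":0,"wy":0,"wz":-1.45,"grip":8.5},
  {"dx":17,"dy":0,"dz":-5,"wx":0,"wy":0,"wz":-1.45,"grip":8.5},
  {"dx":17,"dy":0,"dz":-5,"wx":0,"wy":0,"wz":-1.45,"grip":8.5},
  {"dx":17,"dy":0,"dz":-5,"wx":0,"wy":0,"wz":-1.45,"grip":8.5},
  {"dx":17,"dy":0,"dz":-5,"wx":0,"wy":0,"wz":-1.45,"grip":8.5},
  {"dx":17,"dy":0,"dz":-5,"wx":0,"wy":0,"wz":-1.45,"grip":8.5},
  {"dx":17,"dy":0,"dz":-5,"wx":0,"wy":0,"wz":-1.45,"grip":8.5},
  {"dx":17,"dy":0,"dz":-5,"wx":0,"wy":0,"wz":-1.45,"grip":8.5},
])

```text
clock: 1.15
eef_pos: [0.4998, 0.17, 0.2809]
tool_rot: [0.058, 0.998, -0.0, -0.0]
ft_force: [0.1, 0.7, -0.4]
grip_width: 0.0848
grasp_force: 0.0
```

Emit:
arm_command([
  {"dx":0,"dy":0,"dz":0,"wx":0,"wy":0,"wz":-0.295,"grip":8.5},
  {"dx":0,"dy":0,"dz":0,"wx":0,"wy":0,"wz":-0.295,"grip":8.5},
  {"dx":0,"dy":0,"dz":0,"wx":0,"wy":0,"wz":-0.295,"grip":8.5},
  {"dx":0,"dy":0,"dz":0,"wx":0,"wy":0,"wz":-0.295,"grip":8.5},
])

```text
clock: 1.55
eef_pos: [0.4999, 0.17, 0.281]
tool_rot: [-0.085, 0.996, -0.0, -0.0]
ft_force: [0.5, 0.5, -0.6]
grip_width: 0.0851
grasp_force: 0.0
```

```bash
python3 - <<'E'
from workcell import monitor, viewer
from h import *
from scipy.spatial.transform import Rotation as R
o=monitor.get_obs(); print(o['clock'],o['eef_pos'],o['joint_pos'],R.from_quat(o['tool_rot']).as_matrix().round(3))
c=viewer.get_calibration("wrist"); p,d=viewer.camera("wrist"); np.savez("w2.npz",p=p,d=d,**c)
V=np.asarray(c['view']); print("cam pos",-V[:3,:3].T@V[:3,3],"fwd",-V[2,:3],c['fovy'])
cv2.imwrite("pics/w2.png",p[:,:,::-1])
E
```

```text
1.55 [0.49987421 0.16995158 0.28104522] [3.27726245e-01 2.83028557e-01 1.89910429e-01 1.47825707e+00
 3.71210045e-06 1.56551185e-01] [[-0.985 -0.17  -0.001]
 [-0.17   0.985 -0.   ]
 [ 0.001 -0.    -1.   ]]
cam pos [0.41710652 0.15672583 0.42446463] fwd [ 0.31397963  0.05548222 -0.94780722] 71.39038399074713
```

View pics/w2.png

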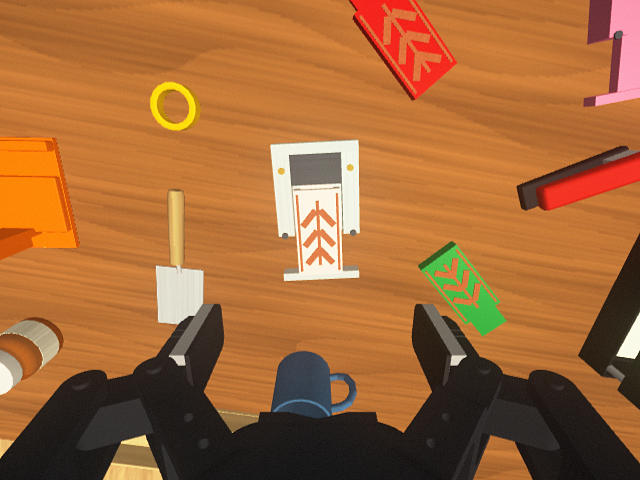

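The mould is fully in view: corners (271,146), (358,140), (285,280), (359,277), with the panel head near (318,273). Next I'll fit the mould and stand rectangles.

```bash
cat > fit.py <<'E'
from h import *
def rect(q,name,L=None):
    r=cv2.minAreaRect((q[:,:2]*1000).astype(np.float32)); b=cv2.boxPoints(r); (a,w)=r[1]
    e=[b[1]-b[0],b[2]-b[1]]; e=e[0] if np.linalg.norm(e[0])>np.linalg.norm(e[1]) else e[1]
    y=np.degrees(np.arctan2(e[1],e[0])); y=(y+90)%180-90
    print(name,len(q),"c",np.round(r[0],1),"size",np.round(r[1],1),"yaw",round(y,2)); return r,y
E
python3 - <<'E'
from fit import *
z=np.load("w2.npz");W=cloud(z['p'],z['d'],z);hsv=cv2.cvtColor(z['p'],cv2.COLOR_RGB2HSV)
def clean(m): 
    m=cv2.morphologyEx(m.astype(np.uint8),cv2.MORPH_OPEN,np.ones((3,3),np.uint8)); n,l,s,_=cv2.connectedComponentsWithStats(m); return l==1+np.argmax(s[1:,4])
roi=np.zeros((480,640),bool);roi[125:292,255:375]=1
Z=W[...,2]
print("desk z",np.median(Z[300:330,250:270]),np.median(Z[40:70,270:330]))
m=roi&(Z>.012)
rect(W[clean(m)],"mould all")
m=roi&(Z>.0265)&(Z<.034); rect(W[clean(m)],"high")
low=roi&(Z>.014)&(Z<.022)&(np.arange(480)[:,None]>262); rect(W[clean(low)],"lowwall"); print(np.median(Z[clean(low)]))
# panel top : white/brown region
for u,v in((318,255),(318,195),(280,190),(350,190),(318,165)): print((u,v),W[v,u].round(4),hsv[v,u])
for f in("w1","scene0","side0"):
    z=np.load(f+".npz");W=cloud(z['p'],z['d'],z);hsv=cv2.cvtColor(z['p'],cv2.COLOR_RGB2HSV);Z=W[...,2]
    org=(hsv[...,0]>5)&(hsv[...,0]<15)&(hsv[...,1]>215)&(abs(W[...,0]-.56)<.12)&(abs(W[...,1]+.21)<.11)&(z['d']>0)
    m=clean(org&(Z<.05)); rect(W[m],f+" stand all")
    m2=clean(org&(Z>.0135)&(Z<.0195)); rect(W[m2],"step")
    t=org&(Z>.08); 
    if t.sum()>5: rect(W[t],"top"); print(Z[org].max())
E
```

```text
desk z 0.0007503291517789905 0.0009514839506224455
mould all 10114 c [512.2 173.8] size [193.  100.2] yaw 12.8
high 5357 c [488.7 168.4] size [112.1 100.2] yaw 12.8
lowwall 256 c [596.  215.3] size [11.1 55.1] yaw -77.32
0.018734841339330705
(318, 255) [0.5689 0.1842 0.0287] [ 11 157 232]
(318, 195) [0.4931 0.1711 0.0285] [ 22  22 252]
(280, 190) [0.4943 0.1257 0.0317] [ 28  16 240]
(350, 190) [0.4804 0.2074 0.0303] [ 34  15 245]
(318, 165) [0.4583 0.165  0.0299] [ 19  41 117]
w1 stand all 614 c [ 552.8 -145.1] size [134.2   9.3] yaw 10.39
step 18 c [ 491.2 -152.8] size [6.6 1.4] yaw 15.12
top 175 c [ 605.7 -193.6] size [10.3 39.6] yaw -81.77
0.09437189581001519Traceback (most recent call last):
  File "<stdin>", line 17, in <module>
  File "<stdin>", line 4, in clean
    return _wrapfunc(a, 'argmax', axis=axis, out=out, **kwds)
    return bound(*args, **kwds)
ValueError: attempt to get argmax of an empty sequence
```

```bash
python3 - <<'E'
from fit import *
z=np.load("w2.npz");W=cloud(z['p'],z['d'],z);Z=W[...,2]
a=np.radians(12.8);D=np.array([np.cos(a),np.sin(a)]);N=np.array([-D[1],D[0]]);O=np.array([.5414,.1804])
def ext(W,O,D,N,zlo,zhi,xr,yr):
    l=np.stack([(W[...,:2]-O)@D,(W[...,:2]-O)@N],-1)*1000;Z=W[...,2]*1000
    m=(Z>zlo)&(Z<zhi)&(l[...,0]>xr[0])&(l[...,0]<xr[1])&(l[...,1]>yr[0])&(l[...,1]<yr[1])
    q=l[m]; return m.sum(),[np.percentile(q[:,i],[1,50,99]).round(1) for i in(0,1)],np.median(Z[m]).round(1)
for xr in((8,20),(20,35),(35,50)): print("panel y",xr,ext(W,O,D,N,24,33,xr,(-45,45)))
print("panel x",ext(W,O,D,N,24,33,(5,80),(-20,20)))
print("walls y",ext(W,O,D,N,26,34,(-100,-10),(-60,60)))
print("low",ext(W,O,D,N,14.5,22.5,(56,75),(-60,60)))
for f in("w1","scene0","side0"):
    z=np.load(f+".npz");W=cloud(z['p'],z['d'],z);hsv=cv2.cvtColor(z['p'],cv2.COLOR_RGB2HSV);Z=W[...,2]
    reg=(abs(W[...,0]-.56)<.12)&(abs(W[...,1]+.21)<.1)&(z['d']>0)&(hsv[...,1]>190)&((z['p'][...,0]>200)|(Z>.012))
    if f=="w1": reg[:,:300]=0;reg[:300]=0; reg[400:]=0
    print(f,[hsv[v,u] for u,v in {'w1':[(370,360),(280,300)],'scene0':[(275,315),(230,300)],'side0':[(365,318),(320,330)]}[f]])
    for lo,hi,n in((.003,.05,'all'),(.015,.024,'step+lip'),(.075,.099,'top')):
        m=reg&(Z>lo)&(Z<hi)
        if m.sum()>8: rect(W[m],f+n)
E
```

```text
panel y (8, 20) (np.int64(399), [array([ 8.1, 13.9, 19.7]), array([-27.8,  -0.3,  27.3])], np.float64(29.2))
panel y (20, 35) (np.int64(489), [array([20.2, 27.4, 34.9]), array([-27.8,  -0.1,  26.9])], np.float64(29.2))
panel y (35, 50) (np.int64(455), [array([35.2, 42.5, 49.7]), array([-27.5,  -0.5,  26.6])], np.float64(29.0))
panel x (np.int64(1129), [array([ 5.3, 28.7, 53.8]), array([-19.5,   0.1,  19.7])], np.float64(29.1))
walls y (np.int64(5997), [array([-99.2, -57. , -11. ]), array([-49. ,   0. ,  49.1])], np.float64(30.5))
low (np.int64(438), [array([56.1, 61.8, 66.1]), array([-49.1,  -0.1,  49.1])], np.float64(18.8))
w1 [array([ 15, 241, 253], dtype=uint8), array([ 14, 180, 204], dtype=uint8)]
w1all 8015 c [ 560.7 -201.4] size [139.3 121.5] yaw 9.49
w1step+lip 4946 c [ 558.5 -202. ] size [128.1 120.9] yaw 8.83
w1top 275 c [ 604.7 -187.9] size [10.4 28. ] yaw -80.44
scene0 [array([ 11, 178, 247], dtype=uint8), array([ 12, 143, 189], dtype=uint8)]
side0 [array([ 13, 255, 238], dtype=uint8), array([ 14, 191, 159], dtype=uint8)]
side0all 2372 c [ 563. -197.] size [140.1 141.3] yaw -80.48
side0step+lip 1478 c [ 563.9 -205.2] size [135.1 123.6] yaw 8.26
side0top 159 c [ 608.5 -199.1] size [12.2 43. ] yaw -81.59
```

Emit:
arm_command([
  {"dx":-7.2,"dy":0.45,"dz":5,"wx":0,"wy":0,"wz":-0.052,"grip":8.5},
  {"dx":-7.2,"dy":0.45,"dz":10,"wx":0,"wy":0,"wz":-0.052,"grip":8.5},
  {"dx":-7.2,"dy":0.45,"dz":14,"wx":0,"wy":0,"wz":-0.052,"grip":8.5},
  {"dx":-7.2,"dy":0.45,"dz":18,"wx":0,"wy":0,"wz":-0.052,"grip":8.5},
  {"dx":-7.2,"dy":0.45,"dz":21,"wx":0,"wy":0,"wz":-0.052,"grip":8.5},
  {"dx":-7.2,"dy":0.45,"dz":22,"wx":0,"wy":0,"wz":-0.052,"grip":8.5},
  {"dx":-7.2,"dy":0.45,"dz":22,"wx":0,"wy":0,"wz":-0.052,"grip":8.5},
  {"dx":-7.2,"dy":0.45,"dz":22,"wx":0,"wy":0,"wz":-0.052,"grip":8.5},
])

```text
clock: 2.4
eef_pos: [0.5717, 0.1874, 0.0634]
tool_rot: [-0.113, 0.994, 0.0, 0.002]
ft_force: [-0.1, -0.2, 1.2]
grip_width: 0.0853
grasp_force: 0.0
```

```bash
python3 - <<'E'
from workcell import monitor, viewer
from h import *
from scipy.spatial.transform import Rotation as R
o=monitor.get_obs(); M=R.from_quat(o['tool_rot']).as_matrix(); print(o['clock'],o['eef_pos'],M.round(4),np.degrees(np.arctan2(-M[1,0],-M[0,0])))
c=viewer.get_calibration("wrist"); p,d=viewer.camera("wrist"); np.savez("w3.npz",p=p,d=d,**c)
W=cloud(p,d,c)
a=np.radians(12.8);D=np.array([np.cos(a),np.sin(a)]);N=np.array([-D[1],D[0]]);O=np.array([.5414,.1804])
l=np.stack([(W[...,:2]-O)@D,(W[...,:2]-O)@N],-1)*1000;Z=W[...,2]*1000
for lo,hi,xr in((26,34,(-100,-20)),(24,32,(8,20)),(24,32,(20,35)),(24,32,(35,52))):
    m=(Z>lo)&(Z<hi)&(l[...,0]>xr[0])&(l[...,0]<xr[1])&(abs(l[...,1])<(60 if xr[0]<0 else 34));q=l[m]
    print(xr,m.sum(),np.percentile(q[:,1],[1,50,99]).round(1),np.median(Z[m]).round(1))
m=(Z>24)&(Z<34)&(abs(l[...,1])<20)&(l[...,0]<75);print("x",np.percentile(l[m][:,0],[1,99]))
m=(Z>14.5)&(Z<22)&(abs(l[...,1])<50)&(l[...,0]>50)&(l[...,0]<80);print("low x",np.percentile(l[m][:,0],[2,98]))
cv2.imwrite("pics/w3.png",p[:,:,::-1])
E
```

```text
2.4 [0.57168227 0.18741088 0.06343451] [[-9.747e-01 -2.237e-01  3.300e-03]
 [-2.237e-01  9.747e-01  1.100e-03]
 [-3.400e-03  3.000e-04 -1.000e+00]] 12.924912935171655
(-100, -20) 33730 [-49.4  -0.4  48.7] 30.6
(8, 20) 1932 [-28.1  -0.4  26.8] 29.1
(20, 35) 2280 [-28.1  -0.4  26.7] 29.2
(35, 52) 2329 [-28.1  -1.   26.8] 28.9
x [-105.37065812   52.0785084 ]
low x [55.42752655 65.59707852]
```

View pics/w3.png

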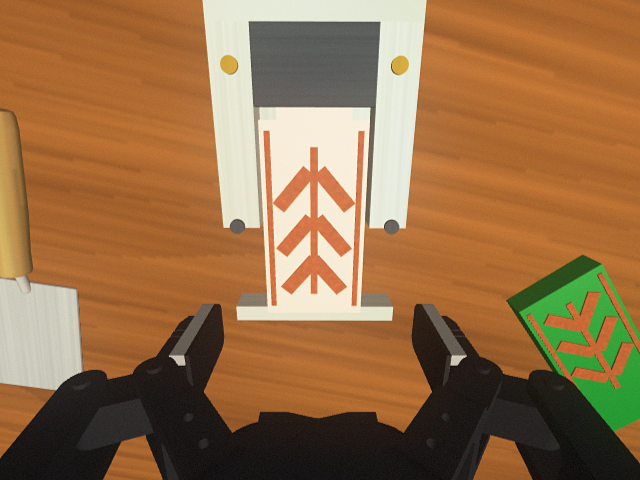

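The close view confirms the fingers straddle the open sides: pads at (200,340) and (437,340), panel between (265,305) and (362,305). Descending.

Emit:
arm_command([
  {"dx":0,"dy":-0.05,"dz":2,"wx":0,"wy":0,"wz":0,"grip":8.5},
  {"dx":0,"dy":-0.05,"dz":4,"wx":0,"wy":0,"wz":0,"grip":8.5},
  {"dx":0,"dy":-0.05,"dz":5.2,"wx":0,"wy":0,"wz":0,"grip":8.5},
  {"dx":0,"dy":-0.05,"dz":5.6,"wx":0,"wy":0,"wz":0,"grip":8.5},
  {"dx":0,"dy":-0.05,"dz":5.6,"wx":0,"wy":0,"wz":0,"grip":8.5},
  {"dx":0,"dy":-0.05,"dz":5.6,"wx":0,"wy":0,"wz":0,"grip":8.5},
  {"dx":0,"dy":-0.05,"dz":5.6,"wx":0,"wy":0,"wz":0,"grip":8.5},
])

```text
clock: 3.15
eef_pos: [0.5712, 0.1867, 0.0065]
tool_rot: [-0.113, 0.994, 0.0, 0.001]
ft_force: [0.8, 0.4, 1.1]
grip_width: 0.0848
grasp_force: 0.0
```

Emit:
arm_command([
  {"dx":0,"dy":0,"dz":0.25,"wx":0,"wy":0,"wz":0,"grip":7.0},
  {"dx":0,"dy":0,"dz":0.25,"wx":0,"wy":0,"wz":0,"grip":6.2},
  {"dx":0,"dy":0,"dz":0.25,"wx":0,"wy":0,"wz":0,"grip":5.9},
  {"dx":0,"dy":0,"dz":0.25,"wx":0,"wy":0,"wz":0,"grip":5.7},
  {"dx":0,"dy":0,"dz":0.25,"wx":0,"wy":0,"wz":0,"grip":5.5},
  {"dx":0,"dy":0,"dz":0.25,"wx":0,"wy":0,"wz":0,"grip":5.2},
  {"dx":0,"dy":0,"dz":0.25,"wx":0,"wy":0,"wz":0,"grip":5.2},
  {"dx":0,"dy":0,"dz":0.25,"wx":0,"wy":0,"wz":0,"grip":5.2},
])

```text
clock: 3.95
eef_pos: [0.5706, 0.1863, 0.0033]
tool_rot: [-0.113, 0.994, -0.0, 0.0]
ft_force: [-0.7, -2.5, 5.8]
grip_width: 0.055
grasp_force: 64.4
```

Emit:
arm_command([
  {"dx":0,"dy":0,"dz":-0.05,"wx":0,"wy":-0.004,"wz":0,"grip":5.2},
  {"dx":-0.01,"dy":0,"dz":-0.18,"wx":0,"wy":-0.013,"wz":0,"grip":5.2},
  {"dx":-0.02,"dy":0,"dz":-0.34,"wx":0,"wy":-0.026,"wz":0,"grip":5.2},
  {"dx":-0.03,"dy":0,"dz":-0.51,"wx":0,"wy":-0.039,"wz":0,"grip":5.2},
  {"dx":-0.03,"dy":0,"dz":-0.68,"wx":0,"wy":-0.052,"wz":0,"grip":5.2},
  {"dx":-0.03,"dy":0,"dz":-0.84,"wx":0,"wy":-0.0645,"wz":0,"grip":5.2},
  {"dx":-0.03,"dy":0,"dz":-0.84,"wx":0,"wy":-0.0645,"wz":0,"grip":5.2},
  {"dx":-0.03,"dy":0,"dz":-0.84,"wx":0,"wy":-0.0645,"wz":0,"grip":5.2},
])

```text
clock: 4.75
eef_pos: [0.5699, 0.1865, 0.011]
tool_rot: [-0.113, 0.993, 0.004, 0.032]
ft_force: [0.7, 0.8, -1.1]
grip_width: 0.0547
grasp_force: 63.7
```

```bash
cat > st.py <<'E'
from workcell import monitor, viewer
from h import *
from scipy.spatial.transform import Rotation as R
def state():
    o=monitor.get_obs(); M=R.from_quat(o['tool_rot']).as_matrix()
    print(round(o['clock'],2),"p",o['eef_pos'].round(4),"F",o['ft_force'].round(1),"T",o['ft_torque'].round(2),"w",round(o['grip_width'],4),"j",o['joint_pos'].round(2),"\n",M.round(4)); return o,M
def snap(n,f):
    c=viewer.get_calibration(n); p,d=viewer.camera(n); np.savez(f+".npz",p=p,d=d,**c); cv2.imwrite(f"pics/{f}.png",p[:,:,::-1]); return p,d,c
E
python3 - <<'E'
from st import *
o,M=state(); p,d,c=snap("wrist","w4"); W=cloud(p,d,c)
a=np.radians(12.8);D=np.array([np.cos(a),np.sin(a)]);N=np.array([-D[1],D[0]]);O=np.array([.540,.180])
l=np.stack([(W[...,:2]-O)@D,(W[...,:2]-O)@N],-1)*1000;Z=W[...,2]*1000
m=(abs(l[...,1])<18)&(l[...,0]>-45)&(l[...,0]<45)&(Z>25)&(Z<50)
k=np.polyfit(l[m][:,0],Z[m],1);print("panel top slope deg",np.degrees(np.arctan(k[0])),"z at 0",k[1])
E
```

```text
4.75 p [0.5699 0.1865 0.011 ] F [ 0.7  0.8 -1.1] T [ 0.02  0.23 -0.05] w 0.0547 j [ 0.32  0.57 -0.12  0.82 -0.01  0.09] 
 [[-9.726e-01 -2.243e-01  6.180e-02]
 [-2.238e-01  9.745e-01  1.460e-02]
 [-6.350e-02  4.000e-04 -9.980e-01]]
panel top slope deg 3.6492783396445536 z at 0 35.07298334093415
```

Emit:
arm_command([
  {"dx":-0.2,"dy":0,"dz":0,"wx":0,"wy":0,"wz":0,"grip":5.2},
  {"dx":-0.7,"dy":0,"dz":0.01,"wx":0,"wy":0,"wz":0,"grip":5.2},
  {"dx":-1.3,"dy":0,"dz":0.015,"wx":0,"wy":0,"wz":0,"grip":5.2},
  {"dx":-2,"dy":0,"dz":0.02,"wx":0,"wy":0,"wz":0,"grip":5.2},
  {"dx":-2.7,"dy":0,"dz":0.03,"wx":0,"wy":0,"wz":0,"grip":5.2},
  {"dx":-3.4,"dy":0,"dz":0.03,"wx":0,"wy":0,"wz":0,"grip":5.2},
  {"dx":-4.1,"dy":0,"dz":0.03,"wx":0,"wy":0,"wz":0,"grip":5.2},
  {"dx":-4.6,"dy":0,"dz":0,"wx":0,"wy":0,"wz":0,"grip":5.2},
  {"dx":-4.6,"dy":0,"dz":-0.1,"wx":0,"wy":0,"wz":0,"grip":5.2},
  {"dx":-4.6,"dy":0,"dz":-0.1,"wx":0,"wy":0,"wz":0,"grip":5.2},
])

```text
clock: 5.8
eef_pos: [0.5898, 0.1908, 0.0114]
tool_rot: [-0.113, 0.994, 0.001, 0.007]
ft_force: [-56.4, -12.6, 38.8]
grip_width: 0.055
grasp_force: 104.2
```

```bash
python3 -c "
from st import *
state()"
```

```text
5.8 p [0.5898 0.1908 0.0114] F [-56.4 -12.6  38.8] T [-2.47 11.05 -0.23] w 0.055 j [ 0.31  0.63  0.01  0.93 -0.    0.09] 
 [[-9.742e-01 -2.253e-01  1.320e-02]
 [-2.253e-01  9.743e-01  2.800e-03]
 [-1.350e-02 -3.000e-04 -9.999e-01]]
```

The fingertips ran into the low wall after about 20 mm, because they reach below its top. I'll back off at once.

Emit:
arm_command([
  {"dx":1.5,"dy":0,"dz":0,"wx":0,"wy":0,"wz":0,"grip":5.2},
  {"dx":3,"dy":0,"dz":0,"wx":0,"wy":0,"wz":0,"grip":5.2},
  {"dx":3.4,"dy":0,"dz":0.05,"wx":0,"wy":0,"wz":0,"grip":5.2},
  {"dx":3.4,"dy":0,"dz":0.05,"wx":0,"wy":0,"wz":0,"grip":5.2},
])

```text
clock: 6.2
eef_pos: [0.5826, 0.1893, 0.0127]
tool_rot: [-0.113, 0.993, 0.004, 0.032]
ft_force: [-0.3, 0.6, -1.6]
grip_width: 0.0545
grasp_force: 63.6
```

```bash
python3 - <<'E'
from st import *
o,M=state(); p,d,c=snap("wrist","w5"); W=cloud(p,d,c)
a=np.radians(12.8);D=np.array([np.cos(a),np.sin(a)]);N=np.array([-D[1],D[0]]);O=np.array([.540,.180])
l=np.stack([(W[...,:2]-O)@D,(W[...,:2]-O)@N],-1)*1000;Z=W[...,2]*1000
m=(abs(l[...,1])<18)&(l[...,0]>-35)&(l[...,0]<50)&(Z>25)&(Z<50)
k=np.polyfit(l[m][:,0],Z[m],1);print("panel top slope deg",np.degrees(np.arctan(k[0])),"z at 0",k[1])
q=l[(abs(l[...,1])<18)&(l[...,0]>20)&(Z>25)&(Z<50)];print("head x",np.percentile(q[:,0],[98,99.5]))
E
```

```text
6.2 p [0.5826 0.1893 0.0127] F [-0.3  0.6 -1.6] T [-0.07  0.24  0.03] w 0.0545 j [ 0.32  0.59 -0.08  0.84 -0.01  0.09] 
 [[-0.9725 -0.2243  0.0633]
 [-0.2238  0.9745  0.0146]
 [-0.0649  0.     -0.9979]]
panel top slope deg 4.551612806162579 z at 0 35.30298483133251
head x [65.19369591 66.05766526]
```

View pics/w5.png

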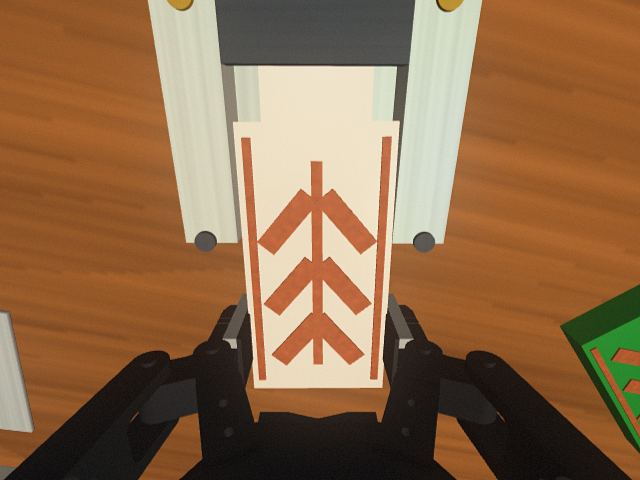

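Free again, with no force. The panel is drawn about 12 mm, tongue still under the bar (316,66), body end at (316,122). With about 22 mm of tongue left under the bar, more tilt is possible, and it also lifts the fingertips over the wall. I'll pivot about the tongue tip.

Emit:
arm_command([
  {"dx":0,"dy":0,"dz":-0.12,"wx":0,"wy":-0.007,"wz":0,"grip":5.2},
  {"dx":-0.01,"dy":0,"dz":-0.28,"wx":0,"wy":-0.019,"wz":0,"grip":5.2},
  {"dx":-0.02,"dy":0,"dz":-0.46,"wx":0,"wy":-0.033,"wz":0,"grip":5.2},
  {"dx":-0.02,"dy":0,"dz":-0.62,"wx":0,"wy":-0.047,"wz":0,"grip":5.2},
  {"dx":-0.02,"dy":0,"dz":-0.62,"wx":0,"wy":-0.047,"wz":0,"grip":5.2},
  {"dx":-0.02,"dy":0,"dz":-0.62,"wx":0,"wy":-0.047,"wz":0,"grip":5.2},
])

```text
clock: 6.85
eef_pos: [0.5817, 0.189, 0.0188]
tool_rot: [-0.113, 0.992, 0.006, 0.055]
ft_force: [-0.4, -1.6, -2.2]
grip_width: 0.0549
grasp_force: 63.6
```

```bash
cat >> st.py <<'E'
def panel(f):
    o,M=state(); p,d,c=snap("wrist",f); W=cloud(p,d,c)
    a=np.radians(12.8);D=np.array([np.cos(a),np.sin(a)]);N=np.array([-D[1],D[0]]);O=np.array([.540,.180])
    l=np.stack([(W[...,:2]-O)@D,(W[...,:2]-O)@N],-1)*1000;Z=W[...,2]*1000
    m=(abs(l[...,1])<18)&(l[...,0]>-30)&(l[...,0]<50)&(Z>25)&(Z<60)
    k=np.polyfit(l[m][:,0],Z[m],1);th=np.degrees(np.arctan(k[0]))
    q=l[(abs(l[...,1])<18)&(l[...,0]>20)&(Z>25)&(Z<70)]; h=np.percentile(q[:,0],99.5)
    print("slope",th,"top z0",k[1]-.6,"head x",h,"tip z",k[1]-.6-16/np.cos(np.radians(th))+k[0]*(h+1-150),"tongue top at bar edge",k[1]-.6-9/np.cos(np.radians(th))-61*k[0],"<22.5; tcp local",(o['eef_pos'][:2]-O)@D)
E
python3 -c "
from st import *
panel('w6')"
```

```text
6.85 p [0.5817 0.189  0.0188] F [-0.4 -1.6 -2.2] T [-0.05  0.19 -0.02] w 0.0549 j [ 0.32  0.55 -0.13  0.78 -0.01  0.09] 
 [[-0.9685 -0.2243  0.1083]
 [-0.2229  0.9745  0.0249]
 [-0.1111 -0.     -0.9938]]
slope 7.2543520451230465 top z0 38.97876022704656 head x 64.09840229110641 tip z 12.042251769424826 tongue top at bar edge 22.141248566263872 <22.5; tcp local 0.04268673494792543
```

Emit:
arm_command([
  {"dx":-0.1,"dy":0,"dz":0.005,"wx":0,"wy":0,"wz":0,"grip":5.2},
  {"dx":-0.3,"dy":0,"dz":0.003,"wx":0,"wy":0,"wz":0,"grip":5.2},
  {"dx":-0.5,"dy":0,"dz":0.005,"wx":0,"wy":0,"wz":0,"grip":5.2},
  {"dx":-0.7,"dy":0,"dz":0.008,"wx":0,"wy":0,"wz":0,"grip":5.2},
  {"dx":-0.8,"dy":0,"dz":0.008,"wx":0,"wy":0,"wz":0,"grip":5.2},
  {"dx":-0.8,"dy":0,"dz":0.008,"wx":0,"wy":0,"wz":0,"grip":5.2},
])

```text
clock: 7.5
eef_pos: [0.59, 0.191, 0.0195]
tool_rot: [-0.113, 0.992, 0.006, 0.055]
ft_force: [-0.7, 0.0, -2.3]
grip_width: 0.0548
grasp_force: 63.6
```

```bash
python3 -c "
from st import *
panel('w7')"
```

```text
7.5 p [0.59   0.191  0.0195] F [-0.7  0.  -2.3] T [ 0.01  0.11 -0.05] w 0.0548 j [ 0.32  0.56 -0.11  0.79 -0.01  0.09] 
 [[-0.9685 -0.2242  0.1086]
 [-0.2228  0.9745  0.025 ]
 [-0.1115  0.     -0.9938]]
slope 7.467845503988697 top z0 38.50175087443463 head x 72.53026965344567 tip z 12.341101774292449 tongue top at bar edge 21.428781174760314 <22.5; tcp local 0.051197836585523966
```

Emit:
arm_command([
  {"dx":-0.2,"dy":0,"dz":0.0,"wx":0,"wy":0,"wz":0,"grip":5.2},
  {"dx":-0.6,"dy":0,"dz":0.0,"wx":0,"wy":0,"wz":0,"grip":5.2},
  {"dx":-1.0,"dy":0,"dz":0.0,"wx":0,"wy":0,"wz":0,"grip":5.2},
  {"dx":-1.4,"dy":0,"dz":0,"wx":0,"wy":0,"wz":0,"grip":5.2},
  {"dx":-1.8,"dy":0,"dz":0,"wx":0,"wy":0,"wz":0,"grip":5.2},
  {"dx":-2.2,"dy":0,"dz":0,"wx":0,"wy":0,"wz":0,"grip":5.2},
  {"dx":-2.5,"dy":0,"dz":0,"wx":0,"wy":0,"wz":0,"grip":5.2},
  {"dx":-2.5,"dy":0,"dz":0,"wx":0,"wy":0,"wz":0,"grip":5.2},
  {"dx":-2.5,"dy":0,"dz":-0.3,"wx":0,"wy":0,"wz":0,"grip":5.2},
])

```text
clock: 8.45
eef_pos: [0.6131, 0.1962, 0.0247]
tool_rot: [-0.113, 0.992, 0.006, 0.055]
ft_force: [-0.0, -0.4, -2.8]
grip_width: 0.0548
grasp_force: 63.6
```

```bash
python3 -c "
from st import *
panel('w8')"
```

```text
8.45 p [0.6131 0.1962 0.0247] F [-0.  -0.4 -2.8] T [ 0.01  0.09 -0.02] w 0.0548 j [ 0.31  0.6  -0.03  0.84 -0.01  0.09] 
 [[-9.686e-01 -2.242e-01  1.071e-01]
 [-2.229e-01  9.745e-01  2.460e-02]
 [-1.099e-01 -1.000e-04 -9.939e-01]]
slope 14.430342902755797 top z0 37.57698965311553 head x 95.88952017433972 tip z 7.389328721300769 tongue top at bar edge 12.587224967636478 <22.5; tcp local 0.0748908493434632
```

The tongue is out from under the bar, with the tip about 8 mm beyond it and only the panel's weight on the wrist. Lifting straight up.

Emit:
arm_command([
  {"dx":-0.1,"dy":0,"dz":-0.8,"wx":0,"wy":0,"wz":0,"grip":5.2},
  {"dx":-0.3,"dy":0,"dz":-2.5,"wx":0,"wy":0,"wz":0,"grip":5.2},
  {"dx":-0.6,"dy":0,"dz":-5,"wx":0,"wy":0,"wz":0,"grip":5.2},
  {"dx":-0.8,"dy":0,"dz":-8,"wx":0,"wy":0,"wz":0,"grip":5.2},
  {"dx":-1.2,"dy":0,"dz":-11,"wx":0,"wy":0,"wz":0,"grip":5.2},
  {"dx":-1.5,"dy":0,"dz":-14,"wx":0,"wy":0,"wz":0,"grip":5.2},
  {"dx":-1.8,"dy":0,"dz":-17,"wx":0,"wy":0,"wz":0,"grip":5.2},
  {"dx":-1.8,"dy":0,"dz":-18,"wx":0,"wy":0,"wz":0,"grip":5.2},
  {"dx":-1.8,"dy":0,"dz":-18,"wx":0,"wy":0,"wz":0,"grip":5.2},
])

```text
clock: 9.4
eef_pos: [0.6125, 0.1963, 0.2086]
tool_rot: [-0.113, 0.992, 0.007, 0.058]
ft_force: [0.3, 1.0, -3.9]
grip_width: 0.0547
grasp_force: 63.9
```

```bash
python3 - <<'E'
from st import *
o,M=state(); p,d,c=snap("wrist","w9"); W=cloud(p,d,c)
q=(W-o['eef_pos'])@M*1000   # tool frame, mm
m=(abs(q[...,1])<20)&(q[...,2]<10)&(q[...,2]>-60)&(q[...,0]>-50)&(q[...,0]<85)&(d>0)
A=np.c_[q[m][:,:2],np.ones(m.sum())];
k,*_=np.linalg.lstsq(A,q[m][:,2],rcond=None); r=abs(A@k-q[m][:,2]); g=r<1.5
k,*_=np.linalg.lstsq(A[g],q[m][g][:,2],rcond=None); print("body plane z=ax+by+c",k,g.mean(), "pitch deg",np.degrees(np.arctan(k[0])))
b=(abs(q[...,1])<35)&(abs(q[...,0]*k[0]+q[...,1]*k[1]+k[2]-q[...,2])<3)&(d>0); b[400:]=0
print("body x",np.percentile(q[b][:,0],[.3,1,99,99.7])); 
for xr in((40,60),(60,80)):
    s=b&(q[...,0]>xr[0])&(q[...,0]<xr[1]); print("y",xr,np.percentile(q[s][:,1],[1,50,99]))
t=(abs(q[...,1])<15)&(q[...,0]>90)&(q[...,0]<150)&(q[...,2]>-40)&(q[...,2]<20)&(d>0); print("tongue",t.sum(),np.percentile(q[t][:,0],[1,99,99.7]),np.percentile(q[t][:,1],[2,98]))
t2=(abs(q[...,1])<35)&(q[...,0]>98)&(q[...,0]<118)&(q[...,2]>-40)&(q[...,2]<20)&(d>0); print(np.percentile(q[t2][:,1],[2,98]))
# stand refine
for f in("w1","side0"):
    z=np.load(f+".npz");W=cloud(z['p'],z['d'],z);Z=W[...,2]*1000
    a=np.radians(9.3);D=np.array([np.cos(a),np.sin(a)]);N=np.array([-D[1],D[0]]);O=np.array([.5558,-.2022])
    l=np.stack([(W[...,:2]-O)@D,(W[...,:2]-O)@N],-1)*1000
    def line(m,ax,qq,n,lo,hi,o):
        X=[];Y=[]
        for e in np.arange(lo,hi,8):
            s=m&(l[...,1-ax]>=e)&(l[...,1-ax]<e+8)
            if s.sum()>4: X.append(e+4);Y.append(np.percentile(l[s][:,ax],qq))
        if len(X)>2: k=np.polyfit(X,Y,1); print(f,n,len(X),"slope deg",np.degrees(np.arctan(k[0])).round(2),"at0",k[1].round(1))
    if f=="w1":
        R0=np.zeros(Z.shape,bool);R0[300:405,305:420]=1
    else: R0=np.ones(Z.shape,bool)
    line(R0&(Z>16)&(Z<25)&(l[...,0]<-40)&(l[...,0]>-80),0,3,"lip front (-62)",-60,60,0)
    line(R0&(Z>16)&(Z<25)&(l[...,0]<-40)&(l[...,0]>-80),0,97,"lip back (-50)",-60,60,0)
    line(R0&(Z>14)&(Z<22)&(l[...,0]<0)&(l[...,0]>-45),0,3,"step front (-20)",-60,60,0)
    line(R0&(Z>4)&(Z<24)&(abs(l[...,0])<75)&(l[...,1]>40)&(l[...,1]<75),1,98,"left side (60)",-60,70,0)
    s=R0&(Z>84)&(Z<99)&(abs(l[...,0]-50)<15); print(f,"top",s.sum(),[np.percentile(l[s][:,i],[2,50,98]).round(1) for i in(0,1)] if s.sum() else 0, np.median(Z[s]) if s.sum() else 0)
    line(s,0,5,"top front (45)",-28,28,0)
E
```

```text
9.4 p [0.6125 0.1963 0.2086] F [ 0.3  1.  -3.9] T [0.02 0.07 0.01] w 0.0547 j [ 0.31  0.44  0.23  1.24 -0.01  0.09] 
 [[-9.680e-01 -2.244e-01  1.128e-01]
 [-2.228e-01  9.745e-01  2.640e-02]
 [-1.158e-01  4.000e-04 -9.933e-01]]
body plane z=ax+by+c [ 1.57092109e-02 -4.01155480e-03 -2.59003961e+01] 0.9724048722647407 pitch deg 0.8999974554193779
body x [-24.15940296 -22.92482375  84.53662831  85.16732864]
y (40, 60) [-26.42748127   1.13201732  28.42175961]
y (60, 80) [-26.52806454   0.79367649  28.30516101]
tongue 9483 [ 90.35126866 122.83569771 123.12752372] [-14.37516691  14.39531668]
[-18.59408881  19.79652148]
w1 lip front (-62) 15 slope deg 0.45 at0 -60.7
w1 lip back (-50) 15 slope deg 0.49 at0 -49.6
w1 step front (-20) 15 slope deg 0.48 at0 -18.6
w1 left side (60) 17 slope deg -0.44 at0 59.4
w1 top 153 [array([45.6, 48. , 52.2]), array([-2.6, 12.6, 19.3])] 91.77497404659223
w1 top front (45) 3 slope deg 0.9 at0 45.6
side0 lip front (-62) 15 slope deg 0.81 at0 -59.1
side0 lip back (-50) 15 slope deg 0.23 at0 -48.0
side0 step front (-20) 15 slope deg 0.63 at0 -17.0
side0 left side (60) 15 slope deg -0.34 at0 55.7
side0 top 164 [array([37.6, 50.2, 64.2]), array([ -24.7,    5.9, 1887.4])] 91.50651725131888
side0 top front (45) 6 slope deg 0.55 at0 47.9
```

```bash
cat > plan.py <<'E'
from st import *
def target(fx,th,off=(0,0),xp=29.5,zp=-9.1,slip=.9,fz=8,y=0,O=(.5569,-.2026),yaw=8.83):
    a=np.radians(yaw);D=np.array([np.cos(a),np.sin(a),0]);N=np.array([-D[1],D[0],0]);Z=np.array([0,0,1.])
    t=np.radians(th);x=fx+(95+xp)*np.cos(t)-zp*np.sin(t)+off[0];z=fz+(95+xp)*np.sin(t)+zp*np.cos(t)+off[1]
    f=np.radians(th-slip)
    P=np.array([*O,0])+(x*D+y*N+z*Z)/1000
    return P,np.stack([-(D*np.cos(f)+Z*np.sin(f)),N,D*np.sin(f)-Z*np.cos(f)],1)
def delta(P,T):
    o,M=state(); print("target",P.round(4),"d cm",((P-o['eef_pos'])@M*100).round(3),"w",R.from_matrix(M.T@T).as_rotvec().round(4))
E
python3 -c "
from plan import *
delta(*target(-38,45.35,(-20,80)))"
```

```text
9.45 p [0.6115 0.1959 0.2064] F [-0.5  0.2 -3.2] T [-0.06  0.08 -0.03] w 0.0548 j [ 0.31  0.45  0.23  1.24 -0.01  0.09] 
 [[-9.684e-01 -2.243e-01  1.092e-01]
 [-2.229e-01  9.745e-01  2.520e-02]
 [-1.121e-01  1.000e-04 -9.937e-01]]
target [ 0.5924 -0.1971  0.1702] d cm [ 11.006 -37.874   2.396] w [ 0.0316 -0.6632  0.0663]
```

Emit:
arm_command([
  {"dx":0.6,"dy":-2,"dz":-1,"wx":0.001,"wy":-0.03,"wz":0.003,"grip":5.2},
  {"dx":1.8,"dy":-6,"dz":-1.5,"wx":0.004,"wy":-0.1,"wz":0.01,"grip":5.2},
  {"dx":3.2,"dy":-11,"dz":-2,"wx":0.009,"wy":-0.19,"wz":0.019,"grip":5.2},
  {"dx":4.7,"dy":-16,"dz":-2,"wx":0.013,"wy":-0.28,"wz":0.028,"grip":5.2},
  {"dx":6.1,"dy":-21,"dz":-1.5,"wx":0.018,"wy":-0.37,"wz":0.037,"grip":5.2},
  {"dx":7.6,"dy":-26,"dz":-1,"wx":0.022,"wy":-0.46,"wz":0.046,"grip":5.2},
  {"dx":9.0,"dy":-31,"dz":0,"wx":0.026,"wy":-0.54,"wz":0.054,"grip":5.2},
  {"dx":10.2,"dy":-35,"dz":1,"wx":0.029,"wy":-0.61,"wz":0.061,"grip":5.2},
  {"dx":10.8,"dy":-37.3,"dz":2,"wx":0.031,"wy":-0.65,"wz":0.065,"grip":5.2},
  {"dx":11,"dy":-37.9,"dz":2.4,"wx":0.0316,"wy":-0.663,"wz":0.0663,"grip":5.2},
])

```text
clock: 10.45
eef_pos: [0.5886, -0.1996, 0.1644]
tool_rot: [-0.068, 0.925, 0.03, 0.373]
ft_force: [-1.5, 1.2, -2.4]
grip_width: 0.0548
grasp_force: 64.3
```

```bash
python3 -c "
from plan import *
snap('side','s10')
delta(*target(-38,45.35,(-20,80)))
z=np.load('pics/../s10.npz');cv2.imwrite('pics/s10c.png',cv2.resize(z['p'][170:350,250:490],(720,540),interpolation=cv2.INTER_CUBIC)[:,:,::-1])
"
```

```text
10.5 p [ 0.5888 -0.1988  0.1642] F [-0.3 -0.8 -3.5] T [-0.24  0.99 -0.01] w 0.0548 j [-0.55  0.19 -0.56  0.19  0.46 -0.54] 
 [[-0.7122 -0.1484  0.6861]
 [-0.1032  0.9889  0.1068]
 [-0.6943  0.0053 -0.7196]]
target [ 0.5924 -0.1971  0.1702] d cm [-0.687  0.119 -0.163] w [ 0.0002 -0.0083 -0.0074]
```

View pics/s10c.png

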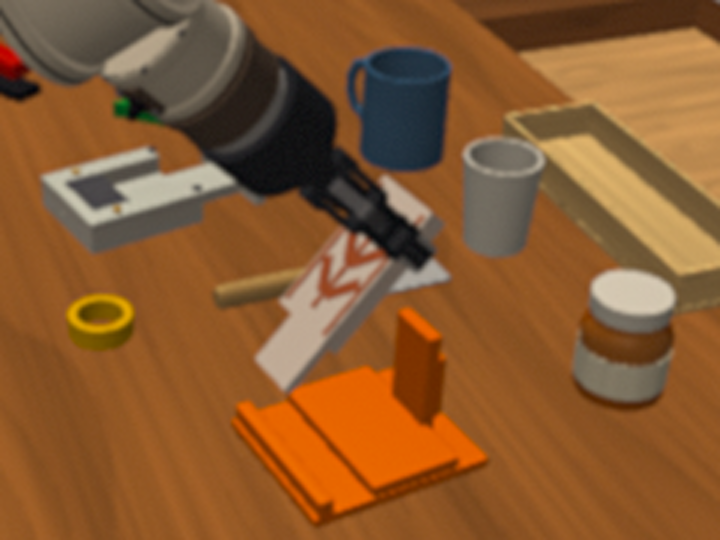

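Emit:
arm_command([
  {"dx":0,"dy":0,"dz":0,"wx":0,"wy":0,"wz":0,"grip":5.2},
  {"dx":0,"dy":0,"dz":0,"wx":0,"wy":0,"wz":0,"grip":5.2},
])

```text
clock: 10.7
eef_pos: [0.5929, -0.1959, 0.17]
tool_rot: [-0.072, 0.923, 0.03, 0.376]
ft_force: [0.6, 0.5, -3.2]
grip_width: 0.0548
grasp_force: 64.3
```

```bash
python3 - <<'E'
from plan import *
p,d,c=snap('wrist','w11'); W=cloud(p,d,c)
delta(*target(-38,45.35,(-20,80)))
delta(*target(-38,45.35,(-9,10)))
o,M=state()
q=(W-o['eef_pos'])@M*1000
m=(abs(q[...,1])<20)&(abs(q[...,2]+25)<6)&(q[...,0]>-20)&(q[...,0]<80)&(d>0)
A=np.c_[q[m][:,:2],np.ones(m.sum())];k,*_=np.linalg.lstsq(A,q[m][:,2],rcond=None);print(k)
b=(abs(q[...,1])<35)&(abs(q[...,0]*k[0]+q[...,1]*k[1]+k[2]-q[...,2])<3)&(d>0); b[400:]=0
print("body x",np.percentile(q[b][:,0],[.3,99.7])); 
t=(abs(q[...,1])<15)&(q[...,0]>90)&(q[...,0]<150)&(q[...,2]>-30)&(q[...,2]<10)&(d>0); print("tongue",np.percentile(q[t][:,0],[99,99.7]))
# stand upright/step visible?
a=np.radians(8.83);D=np.array([np.cos(a),np.sin(a)]);N=np.array([-D[1],D[0]]);O=np.array([.5569,-.2026])
l=np.stack([(W[...,:2]-O)@D,(W[...,:2]-O)@N],-1)*1000;Z=W[...,2]*1000
s=(abs(l[...,0])<80)&(abs(l[...,1])<70)&(d>0)
for n,lo,hi,xr in(("lip",16,24,(-72,-40)),("step",14,22,(-35,0))):
    w=s&(Z>lo)&(Z<hi)&(l[...,0]>xr[0])&(l[...,0]<xr[1]); print(n,w.sum(),[np.percentile(l[w][:,i],[2,50,98]).round(1) for i in(0,1)] if w.sum() else '')
E
```

```text
10.75 p [ 0.5933 -0.1958  0.1706] F [ 0.1  0.3 -2.4] T [-0.12  0.93  0.03] w 0.0552 j [-0.54  0.18 -0.55  0.19  0.46 -0.54] 
 [[-7.055e-01 -1.559e-01  6.913e-01]
 [-1.116e-01  9.878e-01  1.089e-01]
 [-6.998e-01 -3.000e-04 -7.143e-01]]
target [ 0.5924 -0.1971  0.1702] d cm [ 0.1   -0.109 -0.04 ] w [ 0.0015 -0.0006  0.0019]
10.75 p [ 0.5933 -0.1958  0.1706] F [ 0.1  0.3 -2.4] T [-0.12  0.93  0.03] w 0.0552 j [-0.54  0.18 -0.55  0.19  0.46 -0.54] 
 [[-7.055e-01 -1.559e-01  6.913e-01]
 [-1.116e-01  9.878e-01  1.089e-01]
 [-6.998e-01 -3.000e-04 -7.143e-01]]
target [ 0.6033 -0.1954  0.1002] d cm [ 4.213 -0.11   5.73 ] w [ 0.0015 -0.0006  0.0019]
10.75 p [ 0.5933 -0.1958  0.1706] F [ 0.1  0.3 -2.4] T [-0.12  0.93  0.03] w 0.0552 j [-0.54  0.18 -0.55  0.19  0.46 -0.54] 
 [[-7.055e-01 -1.559e-01  6.913e-01]
 [-1.116e-01  9.878e-01  1.089e-01]
 [-6.998e-01 -3.000e-04 -7.143e-01]]
[ 1.42607628e-02 -4.01441040e-03 -2.65300991e+01]
body x [-24.20259833  85.11150876]
tongue [122.67909348 122.98338415]
lip 0 
step 3611 [array([-20.6, -12.2,  -0.6]), array([-58.7, -34.2,  58. ])]
```

```bash
python3 - <<'E'
from plan import *
delta(*target(-34,46.76,(-6,40)))
delta(*target(-34,46.76,(-6,4)))
E
```

```text
10.75 p [ 0.5933 -0.1958  0.1706] F [ 0.1  0.3 -2.4] T [-0.12  0.93  0.03] w 0.0552 j [-0.54  0.18 -0.55  0.19  0.46 -0.54] 
 [[-7.055e-01 -1.559e-01  6.913e-01]
 [-1.116e-01  9.878e-01  1.089e-01]
 [-6.998e-01 -3.000e-04 -7.143e-01]]
target [ 0.6082 -0.1946  0.1325] d cm [ 1.6   -0.112  3.77 ] w [ 0.0015 -0.0252  0.0019]
10.75 p [ 0.5933 -0.1958  0.1706] F [ 0.1  0.3 -2.4] T [-0.12  0.93  0.03] w 0.0552 j [-0.54  0.18 -0.55  0.19  0.46 -0.54] 
 [[-7.055e-01 -1.559e-01  6.913e-01]
 [-1.116e-01  9.878e-01  1.089e-01]
 [-6.998e-01 -3.000e-04 -7.143e-01]]
target [ 0.6082 -0.1946  0.0965] d cm [ 4.12  -0.111  6.342] w [ 0.0015 -0.0252  0.0019]
```

Emit:
arm_command([
  {"dx":0.3,"dy":-0.03,"dz":0.8,"wx":0,"wy":-0.006,"wz":0.0005,"grip":5.2},
  {"dx":0.9,"dy":-0.06,"dz":2,"wx":0.001,"wy":-0.014,"wz":0.001,"grip":5.2},
  {"dx":1.4,"dy":-0.11,"dz":3.2,"wx":0.0015,"wy":-0.022,"wz":0.0019,"grip":5.2},
  {"dx":1.6,"dy":-0.11,"dz":3.77,"wx":0.0015,"wy":-0.025,"wz":0.0019,"grip":5.2},
  {"dx":1.6,"dy":-0.11,"dz":3.77,"wx":0.0015,"wy":-0.025,"wz":0.0019,"grip":5.2},
  {"dx":1.6,"dy":-0.11,"dz":3.77,"wx":0.0015,"wy":-0.025,"wz":0.0019,"grip":5.2},
  {"dx":1.6,"dy":-0.11,"dz":3.77,"wx":0.0015,"wy":-0.025,"wz":0.0019,"grip":5.2},
])

```text
clock: 11.45
eef_pos: [0.6082, -0.1961, 0.1331]
tool_rot: [-0.07, 0.918, 0.029, 0.389]
ft_force: [0.4, -0.2, -2.6]
grip_width: 0.0548
grasp_force: 64.3
```

```bash
python3 - <<'E'
from plan import *
delta(*target(-34,46.76,(-6,4)))
p,d,c=snap('wrist','w12')
z=np.load('w12.npz');cv2.imwrite('pics/w12.png',p[:,:,::-1])
E
```

```text
11.45 p [ 0.6082 -0.1961  0.1331] F [ 0.4 -0.2 -2.6] T [-0.18  0.97 -0.  ] w 0.0548 j [-0.53  0.27 -0.6   0.03  0.47 -0.51] 
 [[-0.6877 -0.1516  0.71  ]
 [-0.1062  0.9884  0.1082]
 [-0.7182 -0.001  -0.6958]]
target [ 0.6082 -0.1946  0.0965] d cm [2.615 0.152 2.57 ] w [-0.002   0.0008 -0.0006]
```

View pics/w12.png

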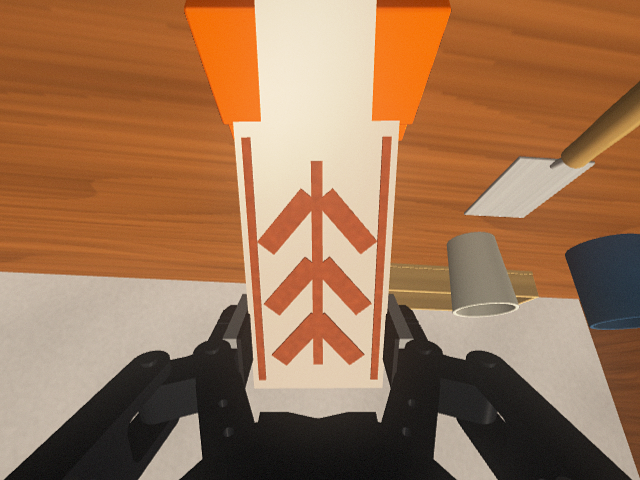

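The panel hangs over the stand with the step visible evenly on both sides (edges 187 and 450, panel 256 to 377). I'll check lateral centring by depth.

```bash
python3 - <<'E'
from h import *
z=np.load('w12.npz');d=z['d'];W=cloud(z['p'],d,z);Z=W[...,2]*1000
a=np.radians(8.83);D=np.array([np.cos(a),np.sin(a)]);N=np.array([-D[1],D[0]]);O=np.array([.5569,-.2026])
l=np.stack([(W[...,:2]-O)@D,(W[...,:2]-O)@N],-1)*1000
s=(Z>13)&(Z<23)&(d>0)
for x in range(-20,45,8):
    w=s&(l[...,0]>x)&(l[...,0]<x+8)&(abs(l[...,1])<75)
    if w.sum()>30: e=np.percentile(l[w][:,1],[.5,99.5]);print("step",x,w.sum(),e.round(1),e.mean().round(2))
for x in range(-30,60,12):
    w=(Z>45)&(Z<190)&(d>0)&(l[...,0]>x)&(l[...,0]<x+12)&(abs(l[...,1])<34); w[300:]=0
    if w.sum()>30: e=np.percentile(l[w][:,1],[.5,99.5]);print("panel",x,e.round(1),e.mean().round(2),np.median(Z[w]))
E
```

```text
step -20 2847 [-59.6  58.9] -0.35
step -12 2177 [-59.5  58.6] -0.45
step -4 1821 [-59.5  58.6] -0.46
step 4 1553 [-59.5  58.7] -0.37
step 12 1333 [-59.5  58.7] -0.38
step 20 1158 [-59.5  58.6] -0.45
step 28 1008 [-59.5  58.9] -0.34
step 36 861 [-59.7  58.7] -0.51
step 44 249 [-59.7  58.8] -0.48
panel -30 [-28.2  26.8] -0.69 83.74963644512262
panel -18 [-28.3  27.1] -0.63 104.13797959155531
panel -6 [-28.3  27.1] -0.57 117.11240862391408
panel 6 [-28.1  27.3] -0.41 129.76633758208624
panel 18 [-28.2  27.5] -0.35 137.49940561441588
panel 30 [-34.   33.5] -0.23 133.5552050836744
```

Emit:
arm_command([
  {"dx":0.4,"dy":0,"dz":0.4,"wx":0,"wy":0,"wz":0,"grip":5.2},
  {"dx":1.0,"dy":0,"dz":1.0,"wx":0,"wy":0,"wz":0,"grip":5.2},
  {"dx":1.6,"dy":0,"dz":1.6,"wx":0,"wy":0,"wz":0,"grip":5.2},
  {"dx":2.2,"dy":0,"dz":2.15,"wx":0,"wy":0,"wz":0,"grip":5.2},
  {"dx":2.5,"dy":0,"dz":2.45,"wx":0,"wy":0,"wz":0,"grip":5.2},
  {"dx":2.6,"dy":0,"dz":2.55,"wx":0,"wy":0,"wz":0,"grip":5.2},
  {"dx":2.6,"dy":0,"dz":2.55,"wx":0,"wy":0,"wz":0,"grip":5.2},
  {"dx":2.6,"dy":0,"dz":2.55,"wx":0,"wy":0,"wz":0,"grip":5.2},
])

```text
clock: 12.3
eef_pos: [0.608, -0.1963, 0.0958]
tool_rot: [-0.07, 0.918, 0.029, 0.388]
ft_force: [0.2, -0.7, -2.0]
grip_width: 0.0546
grasp_force: 64.4
```

```bash
cat >> plan.py <<'E'
def standpos(xp=29.5,zp=-9.3,slip=.9,O=(.5569,-.2026),yaw=8.83):
    o,M=state(); a=np.radians(yaw);D=np.array([np.cos(a),np.sin(a),0])
    f=np.arctan2(-M[2,0],-M[:,0]@D); t=f+np.radians(slip); r=o['eef_pos']-np.array([*O,0])
    x=r@D*1000-(95+xp)*np.cos(t)+zp*np.sin(t); z=r[2]*1000-(95+xp)*np.sin(t)-zp*np.cos(t)
    gap=(-np.sin(t)*(x-45)+np.cos(t)*(z-92)); print("foot",x,z,"theta",np.degrees(t),"gap of back face to upright edge",gap)
E
python3 -c "
from plan import *
standpos()
delta(*target(-34,46.76,(-4,0)))
delta(*target(-34,46.76,(0,0)))"
```

```text
12.3 p [ 0.608  -0.1963  0.0958] F [ 0.2 -0.7 -2. ] T [-0.16  1.    0.08] w 0.0546 j [-0.53  0.34 -0.63 -0.08  0.47 -0.51] 
 [[-6.884e-01 -1.511e-01  7.094e-01]
 [-1.054e-01  9.885e-01  1.083e-01]
 [-7.176e-01 -2.000e-04 -6.965e-01]]
foot -40.617155166343125 11.498880994942558 theta 46.75713709904232 gap of back face to upright edge 7.217664186959382
12.3 p [ 0.608  -0.1963  0.0958] F [ 0.2 -0.7 -2. ] T [-0.16  1.    0.08] w 0.0546 j [-0.53  0.34 -0.63 -0.08  0.47 -0.51] 
 [[-6.884e-01 -1.511e-01  7.094e-01]
 [-1.054e-01  9.885e-01  1.083e-01]
 [-7.176e-01 -2.000e-04 -6.965e-01]]
target [ 0.6102 -0.1943  0.0925] d cm [0.069 0.162 0.411] w [-0.0019 -0.0001 -0.0016]
12.3 p [ 0.608  -0.1963  0.0958] F [ 0.2 -0.7 -2. ] T [-0.16  1.    0.08] w 0.0546 j [-0.53  0.34 -0.63 -0.08  0.47 -0.51] 
 [[-6.884e-01 -1.511e-01  7.094e-01]
 [-1.054e-01  9.885e-01  1.083e-01]
 [-7.176e-01 -2.000e-04 -6.965e-01]]
target [ 0.6141 -0.1937  0.0925] d cm [-0.209  0.163  0.698] w [-0.0019 -0.0001 -0.0016]
```

Emit:
arm_command([
  {"dx":-0.04,"dy":0,"dz":0.15,"wx":0,"wy":0,"wz":0,"grip":5.2},
  {"dx":-0.1,"dy":0,"dz":0.32,"wx":0,"wy":0,"wz":0,"grip":5.2},
  {"dx":-0.15,"dy":0,"dz":0.48,"wx":0,"wy":0,"wz":0,"grip":5.2},
  {"dx":-0.18,"dy":0,"dz":0.58,"wx":0,"wy":0,"wz":0,"grip":5.2},
  {"dx":-0.18,"dy":0,"dz":0.58,"wx":0,"wy":0,"wz":0,"grip":5.2},
  {"dx":-0.18,"dy":0,"dz":0.58,"wx":0,"wy":0,"wz":0,"grip":5.2},
])

```text
clock: 12.9
eef_pos: [0.6131, -0.1952, 0.0927]
tool_rot: [-0.07, 0.918, 0.03, 0.388]
ft_force: [-0.4, -0.7, -3.1]
grip_width: 0.0549
grasp_force: 64.4
```

```bash
python3 -c "
from plan import *
standpos()"
```

```text
12.9 p [ 0.6131 -0.1952  0.0927] F [-0.4 -0.7 -3.1] T [-0.17  0.94  0.05] w 0.0549 j [-0.52  0.35 -0.63 -0.09  0.46 -0.51] 
 [[-6.889e-01 -1.512e-01  7.089e-01]
 [-1.052e-01  9.885e-01  1.086e-01]
 [-7.172e-01  2.000e-04 -6.969e-01]]
foot -35.48145648006266 8.455600445906184 theta 46.7226915759793 gap of back face to upright edge 1.321868688816302
```

Emit:
arm_command([
  {"dx":0.036,"dy":0,"dz":0.035,"wx":0,"wy":0,"wz":0,"grip":5.2},
  {"dx":0.036,"dy":0,"dz":0.035,"wx":0,"wy":0,"wz":0,"grip":5.2},
  {"dx":0.072,"dy":0,"dz":0.07,"wx":0,"wy":0,"wz":0,"grip":5.2},
  {"dx":0.072,"dy":0,"dz":0.07,"wx":0,"wy":0,"wz":0,"grip":5.2},
  {"dx":0.072,"dy":0,"dz":0.07,"wx":0,"wy":0,"wz":0,"grip":5.2},
])

```text
clock: 13.4
eef_pos: [0.6131, -0.1953, 0.0918]
tool_rot: [-0.07, 0.918, 0.03, 0.388]
ft_force: [-0.2, -0.0, -2.0]
grip_width: 0.0549
grasp_force: 64.4
```

```bash
python3 -c "
from plan import *
standpos()"
```

```text
13.4 p [ 0.6131 -0.1953  0.0918] F [-0.2 -0.  -2. ] T [-0.1   0.87  0.05] w 0.0549 j [-0.52  0.35 -0.63 -0.09  0.46 -0.51] 
 [[-6.888e-01 -1.511e-01  7.091e-01]
 [-1.052e-01  9.885e-01  1.085e-01]
 [-7.173e-01  2.000e-04 -6.967e-01]]
foot -35.43946912554597 7.540589730896263 theta 46.73327213559028 gap of back face to upright edge 0.6855709265944938
```

Emit:
arm_command([
  {"dx":0.036,"dy":0,"dz":0.035,"wx":0,"wy":0,"wz":0,"grip":5.2},
  {"dx":0.036,"dy":0,"dz":0.035,"wx":0,"wy":0,"wz":0,"grip":5.2},
  {"dx":0.072,"dy":0,"dz":0.07,"wx":0,"wy":0,"wz":0,"grip":5.2},
  {"dx":0.072,"dy":0,"dz":0.07,"wx":0,"wy":0,"wz":0,"grip":5.2},
  {"dx":0.072,"dy":0,"dz":0.07,"wx":0,"wy":0,"wz":0,"grip":5.2},
])

```text
clock: 13.9
eef_pos: [0.6135, -0.1953, 0.0913]
tool_rot: [-0.07, 0.918, 0.03, 0.389]
ft_force: [0.0, 1.9, 1.0]
grip_width: 0.055
grasp_force: 64.5
```

```bash
python3 -c "
from plan import *
standpos()"
```

```text
13.9 p [ 0.6135 -0.1953  0.0913] F [0.  1.9 1. ] T [0.12 0.61 0.13] w 0.055 j [-0.52  0.36 -0.63 -0.09  0.46 -0.51] 
 [[-6.880e-01 -1.515e-01  7.098e-01]
 [-1.055e-01  9.885e-01  1.087e-01]
 [-7.180e-01 -1.000e-04 -6.960e-01]]
foot -34.949276131596605 6.939706006285766 theta 46.79207418575462 gap of back face to upright edge 0.03658782184199083
```

Emit:
arm_command([
  {"dx":0,"dy":0,"dz":0.04,"wx":0,"wy":0.003,"wz":0,"grip":5.2},
  {"dx":0,"dy":0,"dz":0.08,"wx":0,"wy":0.006,"wz":0,"grip":5.2},
  {"dx":0,"dy":0,"dz":0.08,"wx":0,"wy":0.006,"wz":0,"grip":5.2},
  {"dx":0,"dy":0,"dz":0.08,"wx":0,"wy":0.006,"wz":0,"grip":5.2},
])

```text
clock: 14.3
eef_pos: [0.6139, -0.1952, 0.0908]
tool_rot: [-0.07, 0.919, 0.029, 0.386]
ft_force: [-1.6, 1.7, 5.1]
grip_width: 0.0549
grasp_force: 65.2
```

```bash
python3 -c "
from plan import *
standpos()"
```

```text
14.3 p [ 0.6139 -0.1952  0.0908] F [-1.6  1.7  5.1] T [0.34 0.43 0.12] w 0.0549 j [-0.52  0.36 -0.62 -0.08  0.46 -0.51] 
 [[-6.923e-01 -1.514e-01  7.056e-01]
 [-1.061e-01  9.885e-01  1.079e-01]
 [-7.138e-01 -2.000e-04 -7.004e-01]]
foot -35.04630331558079 6.975394730498097 theta 46.443270371365514 gap of back face to upright edge -0.5791599511727554
```

Emit:
arm_command([
  {"dx":0,"dy":0,"dz":0,"wx":0,"wy":0,"wz":0,"grip":5.8},
  {"dx":0,"dy":0,"dz":0,"wx":0,"wy":0,"wz":0,"grip":6.4},
  {"dx":0,"dy":0,"dz":0,"wx":0,"wy":0,"wz":0,"grip":7.2},
  {"dx":0,"dy":0,"dz":0,"wx":0,"wy":0,"wz":0,"grip":7.8},
  {"dx":0,"dy":0,"dz":0,"wx":0,"wy":0,"wz":0,"grip":7.8},
  {"dx":0,"dy":0,"dz":0,"wx":0,"wy":0,"wz":0,"grip":7.8},
])

```text
clock: 14.9
eef_pos: [0.6136, -0.1952, 0.0901]
tool_rot: [-0.07, 0.92, 0.029, 0.385]
ft_force: [0.0, -0.1, -1.0]
grip_width: 0.0781
grasp_force: 0.0
```

```bash
cat > chk.py <<'E'
from plan import *
def chk(f):
    o,M=state(); p,d,c=snap('wrist',f);W=cloud(p,d,c);Z=W[...,2]*1000
    a=np.radians(8.83);D=np.array([np.cos(a),np.sin(a)]);N=np.array([-D[1],D[0]]);O=np.array([.5569,-.2026])
    l=np.stack([(W[...,:2]-O)@D,(W[...,:2]-O)@N],-1)*1000
    m=(abs(l[...,1])<18)&(l[...,0]>-25)&(l[...,0]<40)&(Z>60)&(Z<140)&(d>0)
    A=np.c_[l[m],np.ones(m.sum())];k,*_=np.linalg.lstsq(A,Z[m],rcond=None);g=abs(A@k-Z[m])<2;k,*_=np.linalg.lstsq(A[g],Z[m][g],rcond=None)
    t=np.arctan(k[0]); print(m.sum(),"slope",np.degrees(t),"y tilt",np.degrees(np.arctan(k[1])),"back z at x=45:",k[0]*45+k[2]-16/np.cos(t), "back z=8 at x",(8-k[2]+16/np.cos(t))/k[0])
    for x in range(-30,45,15):
        w=(d>0)&(l[...,0]>x)&(l[...,0]<x+15)&(abs(l[...,1])<40)&(abs(k[0]*l[...,0]+k[1]*l[...,1]+k[2]-Z)<4);w[300:]=0
        if w.sum()>30: e=np.percentile(l[w][:,1],[.5,99.5]);print(x,e.round(1),e.mean().round(2))
E
python3 -c "
from chk import *
chk('w13')"
```

```text
14.9 p [ 0.6136 -0.1952  0.0901] F [ 0.  -0.1 -1. ] T [-0.11  0.69 -0.05] w 0.0781 j [-0.52  0.36 -0.62 -0.08  0.46 -0.51] 
 [[-6.933e-01 -1.510e-01  7.047e-01]
 [-1.058e-01  9.885e-01  1.078e-01]
 [-7.129e-01  2.000e-04 -7.013e-01]]
19834 slope 33.055742034100724 y tilt -0.07239497893898454 back z at x=45: 89.1763331809548 back z=8 at x -79.73475028093341
0 [-27.9  26.7] -0.64
15 [-28.2  27.2] -0.47
```

Emit:
arm_command([
  {"dx":0,"dy":0,"dz":-0.5,"wx":0,"wy":0,"wz":0,"grip":7.8},
  {"dx":0,"dy":0,"dz":-1.5,"wx":0,"wy":0,"wz":0,"grip":7.8},
  {"dx":0,"dy":0,"dz":-3,"wx":0,"wy":0,"wz":0,"grip":7.8},
  {"dx":0,"dy":0,"dz":-5,"wx":0,"wy":0,"wz":0,"grip":7.8},
  {"dx":0,"dy":0,"dz":-7,"wx":0,"wy":0,"wz":0,"grip":7.8},
  {"dx":0,"dy":0,"dz":-9,"wx":0,"wy":0,"wz":0,"grip":7.8},
  {"dx":0,"dy":0,"dz":-11,"wx":0,"wy":0,"wz":0,"grip":7.8},
  {"dx":0,"dy":0,"dz":-11,"wx":0,"wy":0,"wz":0,"grip":7.8},
  {"dx":0,"dy":0,"dz":-11,"wx":0,"wy":0,"wz":0,"grip":7.8},
])

```text
clock: 15.85
eef_pos: [0.5361, -0.2075, 0.1682]
tool_rot: [-0.07, 0.919, 0.029, 0.386]
ft_force: [-0.6, -0.2, -0.1]
grip_width: 0.0777
grasp_force: 0.0
```

```bash
sed -i 's/(l\[...,0\]>-25)&(l\[...,0\]<40)/(l[...,0]>-14)\&(l[...,0]<28)/' chk.py; python3 -c "
from chk import *
chk('w14'); snap('side','s14'); snap('scene','c14')
a=np.load('s14.npz')['p'][225:360,300:460];b=np.load('c14.npz')['p'][235:370,200:360]; w=np.load('w14.npz')['p']
t=np.hstack([cv2.resize(i,(400,338),interpolation=cv2.INTER_CUBIC) for i in(a,b)])
cv2.imwrite('pics/f14.png',np.vstack([t,np.hstack([cv2.resize(w,(340,255)),np.zeros((255,460,3),np.uint8)])])[:,:,::-1])"
```

```text
15.85 p [ 0.5361 -0.2075  0.1682] F [-0.6 -0.2 -0.1] T [-0.09  0.69 -0.02] w 0.0777 j [-0.64  0.11 -0.66  0.18  0.53 -0.62] 
 [[-0.6921 -0.1503  0.706 ]
 [-0.1061  0.9886  0.1065]
 [-0.714  -0.0012 -0.7002]]
4090 slope 46.09576918567514 y tilt 0.13631672266989878 back z at x=45: 93.77702380043284 back z=8 at x -37.55727479279277
-30 [-28.2  27.1] -0.53
-15 [-28.3  27.2] -0.54
0 [-28.1  27.3] -0.4
15 [-28.1  27.4] -0.35
30 [-28.   27.5] -0.21
```

View pics/f14.png

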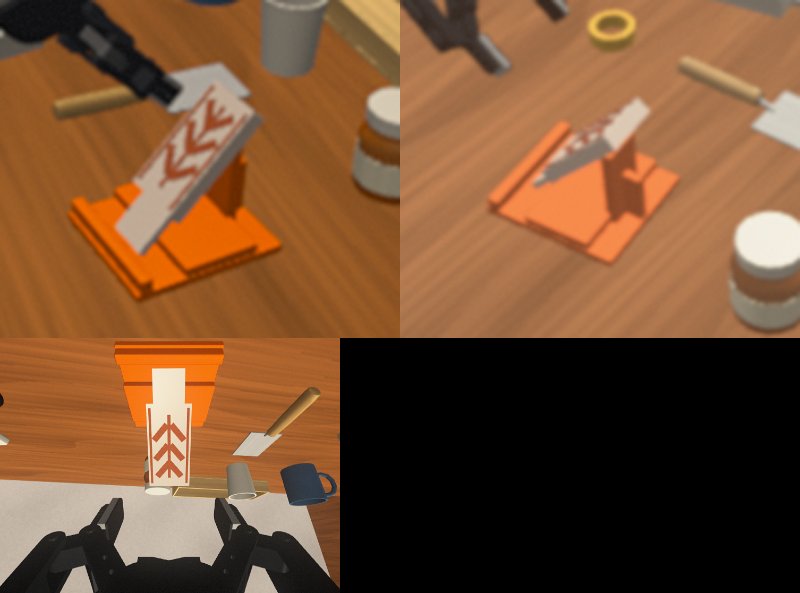

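The panel leans at 46° against the upright, square and centred, tongue in the channel, and the gripper is clear. Handing in.

```bash
python3 -c "
from workcell import job
print(job.job_done())"
```

```text
the job is handed in; nothing more can be done
None
```

The panel is out of the mould and leaning on the stand at about 46°, centred and square, tongue in the channel, and handed in; on the first pull my fingertips hit the low end wall at about 60–70 N, so "without forcing it" may not be judged met.

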